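# Clamp a board in the marking-out jig

### The job

Get the board ready for marking out: with a fingertip push it along the fence of the jig until its end butts against the dark wooden end stop, then swing the clamp strap over the board with the back of a finger until it meets its stop pin, and last push the red cam lever fully down so that the rubber foot clamps the board. Only push, do not pick anything up, and leave the other things on the bench and the jig where they are.

Things in the scene. Friction and masses are not known exactly. Their poses are not given: they have to be found in the camera images.
- jig: Plywood jig fixed on the bench. Origin on the bench under the clamp's stud; x points across the board to the fence, y along the board, z up. The ply spans x -70 to +165, y -170 to +230 mm, its top 18 mm above the bench. Aluminium fence along y: face at x +126, top 40 mm above the bench. Dark wooden end stop: 85 mm wide, top 42 mm above the bench, its face at y -125 looks to +y
- board: Loose brown board with two pencilled crosses, 64 (its x) x 240 (its y) x 19 (z) mm, about 0.16 kg, lying flat on the jig beside the fence with its y along the jig's y; origin at the centre of its underside
- board_end (a point): centre of the board's end face that must butt against the end stop (its -y end, half way up the thickness)
- board_tail (a point): centre of the board's other end face, the one to push on (its +y end, half way up the thickness)
- stop_face (a point): point on the end stop's face that the board's end must meet, 27.5 mm above the bench; axes as the jig's
- stud (a point): on the stud's upright axis, at the cross pin of the cam lever, 88 mm above the bench; axes as the jig's
- strap_swing (a joint): Angle of the clamp strap about the stud: 0 = square across the board, against the stop pin (it points along the jig's +x); grows counter-clockwise seen from above; at 1.57 the strap points along the jig's +y, beside the board. Range 0 to 2.0, starts at 1.2 to 1.8. Stays where it is left; about 2 N at the nose turns it
- strap_nose (a point): Top of the aluminium strap over its rubber foot, 92 mm from the stud's axis. Strap 26 mm wide, 14 mm thick (53 to 67 mm above the bench with the lever at 0), from 40 mm behind the stud to a round end 105 mm ahead. A lock nut stands 5 mm up on it. The foot, 22 mm across, hangs below, its sole about 40 mm above the bench, 3 to 4 mm clear of the board's top
- foot: the rubber foot under the strap's nose (origin on the stud's axis at the plywood's top, it moves with the strap); springy, it presses the board when the lever is down
- cam_lever (a joint): Angle of the cam lever: 0 = up, 70 degrees above level, leaning to the strap's tail (away from the nose); grows as it is pushed tailwards and down, to its end stop at 1.13 = fully down, nearly level over the tail. Starts at 0 to 0.2, stays where left; about 4 to 7 N at its tip moves it. It swings round with the strap and draws it down evenly, 7 mm in all
- lever_tip (a point): Middle of the free end of the lever, 89 mm from the cross pin, about 170 mm above the bench when up and about 100 mm when down. Its red grip is 46 mm long, 22 mm wide and 13 mm thick; its upper face (towards the nose when up) lies 12 mm off the line from the cross pin along the lever
- pencil: flat orange carpenter's pencil, 10 x 150 x 8 mm, loose on the jig's front right
- offcut: small block of pale wood, 45 x 34 x 19 mm, loose on the jig's front left
- tape: blue and grey tape measure, 72 x 36 x 55 mm, loose on the bench
- glue: white glue bottle, 56 mm across, 150 mm tall, standing on the bench
- screw_cup: steel cup, 72 mm across, 60 mm tall, on the bench
- folding_rule: folded white rule, 16 x 160 x 15 mm, on the bench behind the jig
- try_square: try square lying on the bench to the left, wooden stock 130 mm, steel blade 190 mm, 16 mm high
- mallet: wooden mallet lying on the bench to the right of the robot, head 65 x 115 x 58 mm, handle 200 mm
- stop_pin (a point): top of the 10 mm steel pin, 64 mm above the bench, that stops the strap when it is square across the board

How it is judged:
By the outcome, as a careful person would: the job done as asked, in the order asked, and still so for the second after the job is handed in, with the robot touching nothing.
It also fails if it takes over 58 s, if anything falls off the work surface, if the arm or the gripper's body presses on something with over 40 N, if the wrist force passes 120 N, or if a joint passes its speed limit or range.

### The arm

A 6-joint arm with a two-finger parallel gripper is mounted at the origin on the work surface. World frame = base frame: x ahead of the robot, y to its left, z up, the work surface at z = 0. Lengths are in mm, angles in rad, forces in N, time in s.
With the tool pointing down it reaches from about 350 to 775 mm from the base axis. Payload 7.3 kg.
Tool frame: the origin (TCP) lies on the centre line of the jaws, within the pads' length; the fingertips stand 22 mm ahead of it and the grasp point (between the pads) lies 3 mm ahead of it (bot.finger_overhang is the distance from the TCP to the fingertips, in mm); y points along the fingers, z is the direction in which the jaws open and shut, and the axes are right-handed (so a half turn about y gives the same grasp; the last joint's range is limited). The gripper opens to 92 mm and grips with 3 to 60 N. Pads are 19 mm wide; open, the fingers measure 130 mm over their backs; the gripper's body (75 mm by 190 mm) begins 47 mm behind the grasp point.
Start: joints at [1.03, 0.342, 1.524, -0, 1.275, -0.146], TCP at [201.914, 484.638, 248.741] pointing down, gripper open.
Joint ranges: [-2.53, 2.53], [-0.77, 2.02], [0.04, 2.7], [-1, 4.14], [0.28, 2.66], [-3.11, 3.11]. Speed limits (rad/s): [2.57, 2.57, 3.14, 3.14, 3.14, 3.14].

### API

Orientations are given as [roll, pitch, yaw] about the fixed x, y, z axes, in that order (R = Rz(yaw) Ry(pitch) Rx(roll)).
In Python, from plant import bot, viewer, find_in, spot_point gives the robot as it stands.
- The arm moves only by the tool send_rows, never from a script. Its argument "moves" is a list of rows, each a list of 3 entries, a list of its own where there are three numbers: the shift along the tool's x, y, z in mm, then the turn, a rotation vector about the tool's x, y, z in degrees, then the finger opening in mm, from 0 to 91.8. A call has 1 to 20 rows; each row shifts and turns the pose as measured when the row begins, along the tool's axes as they then stand; what a row does not reach is not made up. A row lasts 1/8 s, in which the tool goes at most 62.5 mm and 10.7 degrees, less where a joint would pass 70% of its speed; a pose out of reach is approached as far as the arm can. A call with a gripper value outside its range is refused whole. The fingers move at their own pace and stop on an object; the grip force is fixed at half the most. Time passes only in rows, so rows that do not move let the fingers close. It gives the time, the measured TCP pose, the force and the opening at its end, in the units of the state.
- bot.get_obs(): the state, without advancing time (a new reading comes with each control period).
- viewer.capture(name): name is "side" or "top"; returns the picture (480x640x3 uint8, blue, green, red); there is no depth.
- viewer.camera_model(name): a dict with "fx", "fy", "cx", "cy" (pixels), "rvec" (rotation vector, rad) and "tvec" (3), from world to camera coordinates, as OpenCV has them. Camera axes: x right, y down, z forward; pixel columns grow to the right and rows downward; lengths in mm; the calibration is good to about 2 mm. A picture is of the moment at which its call begins. camera_model takes no time and is no camera call.
- bot.close_job(): hands the job in, once; it reports no verdict.
Trained networks look in the newest picture that a camera, given by its name, has taken for a name from the list of things; names that differ only in an ending like _2 or _b are one class to them, and where a whole thing is asked for, a point or a joint stands for the part that bears it (a point fixed in the world has none). Each returns a list of dicts, best first, with "conf" (0 to 1); they miss things now and then, are a little off and sometimes report something else, mostly with a low value. They report only what shows in the picture. A call takes as long as a camera call.
- find_in(camera, thing): "extent" ([centre column, centre row, width, height] in pixels, round what is visible of it).
- spot_point(camera, thing): "point" ([column, row] in pixels: a listed point, or the origin of a listed thing).
The state is a dict: "time": time; "joint_positions": joint angles; "dq": joint speeds; "tau": joint torques, N m; "tool_pos": TCP position; "tcp_rot": TCP orientation; "contact_force": force on the tool from outside, world axes, zero at the start; "moment": the same for the moment, N m; "grip_width": finger opening in mm.
Only numpy, scipy, OpenCV 4.12 (cv2) and the standard library are available. Lean on these libraries where they do the work, as an engineer would, in place of code of your own. Each camera call takes 0.05 s, during which the arm holds its last target.

## Working session

There is one attempt and no reset: what is moved stays moved. The work goes in short steps, Python scripts to look and compute and a tool call to move; the robot and the scene stay as the last step left them, time stands still between calls to the robot, and variables do not carry over. Pictures are saved under pics/ and viewed, and the job is handed in when it is done.

Besides the shell and the picture viewer there is one more tool, called after ">>>" as a command line: name --argument value ..., lists and objects as JSON in quotes. send_rows: Moves the arm, as the interface text tells. Its arguments: {"type":"object","properties":{"moves":{"type":"array","items":{"type":"array"}}},"required":["moves"]}

```bash
ls; mkdir -p pics; python3 - <<'E'
from plant import bot, viewer, find_in, spot_point
import cv2
print(bot.get_obs())
for c in ("side","top"):
    cv2.imwrite(f"pics/{c}0.png",viewer.capture(c)); print(viewer.camera_model(c))
    for t in ("board_end","board_tail","stop_face","stud","strap_nose","lever_tip","stop_pin","jig"):
        r=spot_point(c,t); print(c,t,[( [round(v) for v in d["point"]],round(d["conf"],2)) for d in r[:2]])
print(bot.get_obs()["time"])
E
```

```text
pics
{'time': 0.0, 'joint_positions': array([ 1.03004873e+00,  3.42733661e-01,  1.52503961e+00, -1.09786095e-06,
        1.27538654e+00, -1.45982171e-01]), 'dq': array([ 1.53931739e-04,  8.12677225e-04,  1.38556287e-03, -6.29390240e-04,
        4.22009032e-05, -5.91067408e-04]), 'tau': array([-3.25247474e-04, -4.31252003e+01, -2.44217402e+01,  7.16893421e-02,
        5.61510539e-02, -1.57065870e-04]), 'tool_pos': array([201.68388413, 484.30311337, 248.03137381]), 'tcp_rot': array([-1.57234697e+00,  2.26927056e-04, -3.94765284e-01]), 'contact_force': array([-0.4303306,  0.364966 ,  0.2424846]), 'moment': array([-0.03140385,  0.0501047 , -0.05836958]), 'grip_width': 91.54777771731521}
{'fx': 466.16340074327104, 'fy': 466.16340074327104, 'cx': 312.32603244265243, 'cy': 246.7118896177128, 'rvec': array([ 2.11122717, -0.29641338,  0.193892  ]), 'tvec': array([-533.10300568,  145.12597165, 1049.30566636])}
side board_end [([385, 310], 0.92)]
side board_tail [([306, 269], 0.83)]
side stop_face [([396, 312], 0.9)]
side stud []
side strap_nose [([296, 281], 0.74)]
side lever_tip [([346, 264], 0.91), ([386, 307], 0.74)]
side stop_pin [([347, 286], 0.59)]
side jig [([330, 318], 0.71)]
{'fx': 502.1680420504588, 'fy': 502.1680420504588, 'cx': 313.15021659657896, 'cy': 236.65065895930115, 'rvec': array([ 2.10984527, -2.14570385,  0.22414548]), 'tvec': array([ -40.72305452,  567.05990695, 1482.03812762])}
top board_end [([357, 205], 0.85)]
top board_tail [([298, 251], 0.66), ([333, 262], 0.2)]
top stop_face [([367, 202], 0.96), ([372, 227], 0.4)]
top stud [([352, 247], 0.7)]
top strap_nose [([335, 264], 0.85), ([384, 247], 0.49)]
top lever_tip [([371, 229], 0.66)]
top stop_pin [([349, 228], 0.92), ([162, 221], 0.74)]
top jig [([352, 246], 0.74), ([382, 246], 0.55)]
0.9
```

View pics/side0.png

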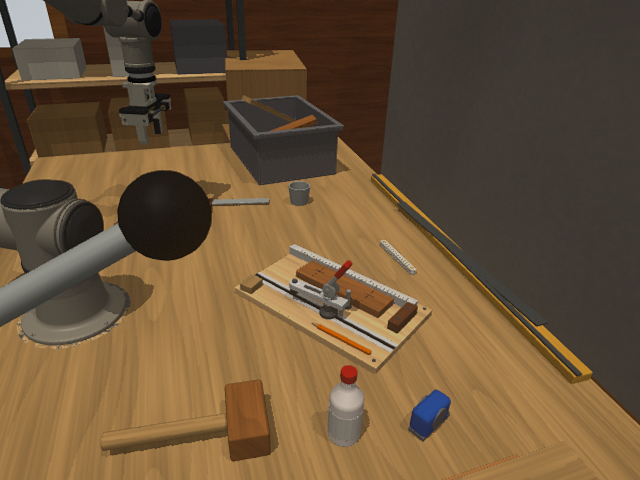

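View pics/top0.png

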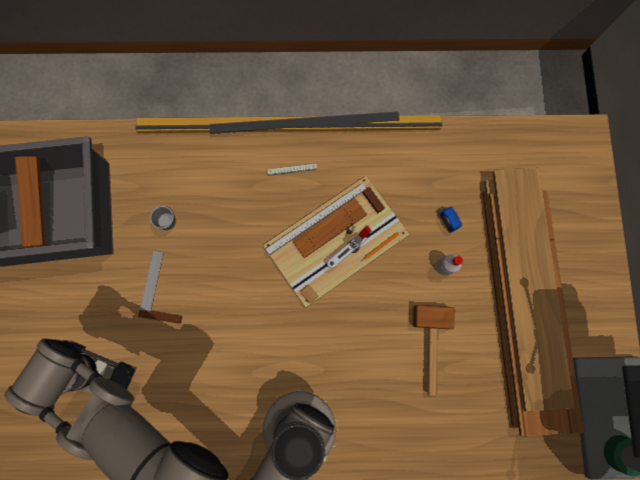

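```bash
cat > h.py <<'E'
import numpy as np, cv2
from plant import viewer
M={c:viewer.camera_model(c) for c in ("side","top")}
def P(c):
    m=M[c];R=cv2.Rodrigues(np.array(m["rvec"]))[0]
    K=np.array([[m["fx"],0,m["cx"]],[0,m["fy"],m["cy"]],[0,0,1]])
    return K@np.c_[R,m["tvec"]]
def proj(c,X):
    u=P(c)@np.r_[X,1];return u[:2]/u[2]
def atz(c,p,z):
    A=P(c);B=np.c_[A[:,0],A[:,1],A[:,2]*z+A[:,3]]
    q=np.linalg.solve(B,np.r_[p,1]);return q[:2]/q[2]
def tri(a,b):
    X=cv2.triangulatePoints(P("side"),P("top"),np.array(a,float).reshape(2,1),np.array(b,float).reshape(2,1))[:,0]
    return X[:3]/X[3]
E
python3 - <<'E'
from h import *
np.set_printoptions(precision=1,suppress=True)
D=dict(board_end=((385,310),(357,205),27.5),board_tail=((306,269),(298,251),27.5),stop_face=((396,312),(367,202),27.5),nose=((296,281),(335,264),67),tip=((346,264),(371,229),168),pin=((347,286),(349,228),64),jig=((330,318),(352,246),0))
for k,(a,b,z) in D.items(): print(k,tri(a,b),atz("side",a,z),atz("top",b,z))
print(atz("top",(352,247),88))
E
```

```text
board_end [ 673.5 -192.4   11.6] [ 661.3 -209.8] [ 671.5 -191.3]
board_tail [532.8  -3.8  22.1] [536.2 -11.1] [527.1  -3. ]
stop_face [ 681.  -223.3   28.2] [ 682.  -222.6] [ 680.8 -223.3]
nose [ 480.4 -114.2   73.1] [ 484.9 -106.1] [ 479.2 -114.2]
tip [ 561.7 -212.5  169.7] [ 560.3 -210.3] [ 563.9 -213.2]
pin [ 587.9 -159.4   71.6] [ 591.4 -150. ] [ 589.8 -160.2]
jig [ 545.4 -173.8    0.6] [ 546.3 -173.1] [ 545.  -173.8]
[ 526.6 -165.1]
```

```bash
python3 - <<'E'
import cv2
a=cv2.imread("pics/top0.png")[170:315,255:415]; cv2.imwrite("pics/t0z.png",cv2.resize(a,None,fx=5,fy=5,interpolation=cv2.INTER_CUBIC)[:,:800][:600])
a=cv2.imread("pics/side0.png")[235:370,230:435]; cv2.imwrite("pics/s0z.png",cv2.resize(a,None,fx=3.9,fy=3.9,interpolation=cv2.INTER_CUBIC))
a=cv2.imread("pics/top0.png")[170:315,255:415]; cv2.imwrite("pics/t0z.png",cv2.resize(a,None,fx=4,fy=4,interpolation=cv2.INTER_CUBIC))
E
```

```text
(no output)
```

View pics/t0z.png

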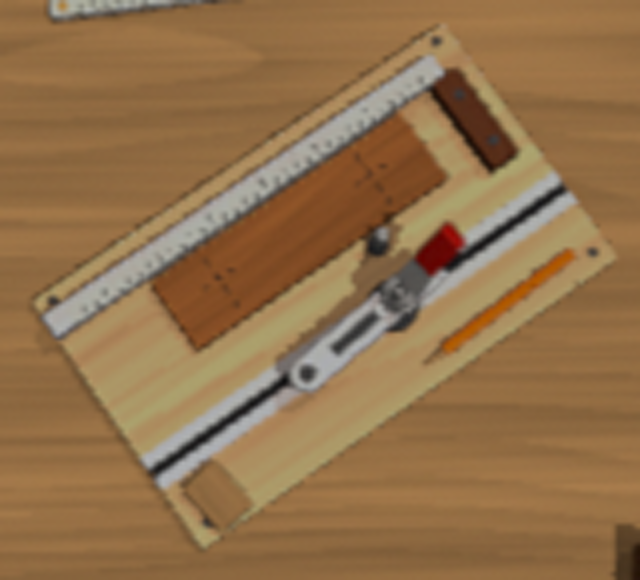

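View pics/s0z.png

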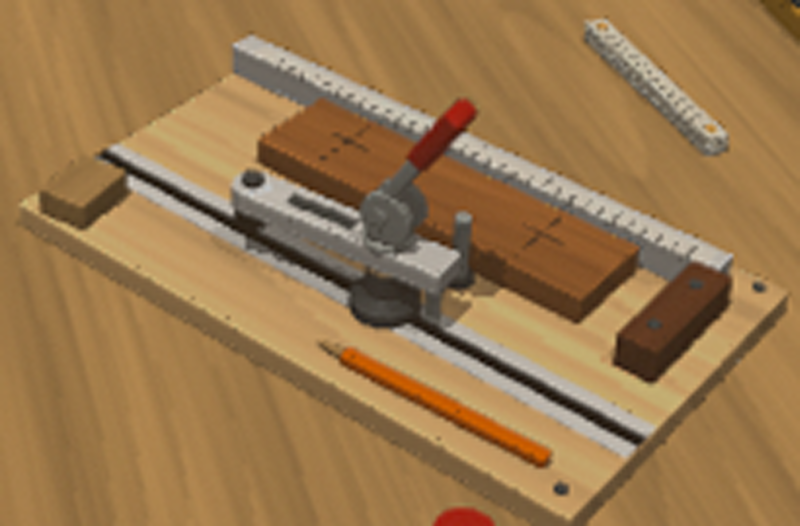

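```bash
cat > fit.py <<'E'
from h import *
from scipy.optimize import least_squares
np.set_printoptions(precision=1,suppress=True)
o=[("top",(365.6,176),(165,-170,18)),("top",(409,233.5),(-70,-170,18)),("top",(306.5,306.7),(-70,230,18)),("top",(263,246),(165,230,18)),
("side",(432,310),(165,-170,18)),("side",(235.3,286.5),(-70,230,18)),("side",(396,312),(95,-125,27.5)),("top",(367,202),(95,-125,27.5)),("top",(352,246.5),(0,0,20)),("side",(330,318),(0,0,0))]
def W(p,X):
    c,s=np.cos(p[2]),np.sin(p[2]);return np.array([p[0]+c*X[0]-s*X[1],p[1]+s*X[0]+c*X[1],X[2]])
f=lambda p:np.concatenate([proj(c,W(p,X))-u for c,u,X in o[:6]])
r=least_squares(f,[545,-173,1.0],loss="soft_l1")
if __name__=="__main__":
    print(r.x[:2], round(r.x[2],4)); print(f(r.x).reshape(-1,2))
    p=r.x;c,s=np.cos(p[2]),np.sin(p[2])
    J=lambda q:np.array([[c,s],[-s,c]])@(np.array(q[:2])-p[:2])
    for n,q,z in [("end corner fence",(403/4+255,113/4+170),37),("end corner near",(446/4+255,178/4+170),37),("tail fence",(152/4+255,285/4+170),37),("tail near",(198/4+255,350/4+170),37),("nose",(307/4+255,372/4+170),70),("pin",(378/4+255,232/4+170),64),("tip",(455/4+255,238/4+170),168),("stopface",(367,202),27.5),("offcut",(217/4+255,493/4+170),37),("penciltip",(425/4+255,362/4+170),26),("pencilend",(573/4+255,253/4+170),26)]:
        print(n,J(atz("top",q,z)))
    for n,q,z in [("end corner fence",(637/3.9+230,250/3.9+235),37),("end near",(583/3.9+230,300/3.9+235),37),("tail near",(260/3.9+230,148/3.9+235),37),("tail fence",(318/3.9+230,100/3.9+235),37),("nose",(255/3.9+230,180/3.9+235),72),("tip",(463/3.9+230,105/3.9+235),168),("pin",(463/3.9+230,215/3.9+235),64)]:
        print("s",n,J(atz("side",q,z)))
E
python3 fit.py
```

```text
[ 540.9 -176.2] 0.5953
[[ 0.3 -0.9]
 [ 1.   0.2]
 [-0.5  0.7]
 [-0.2 -0.7]
 [ 0.5 -1. ]
 [-1.4  0.2]]
end corner fence [118.2 -93.1]
end corner near [ 56.4 -89.8]
tail fence [118.3 147.1]
tail near [ 56.3 147.1]
nose [-8.5 92.6]
pin [ 48.7 -15.4]
tip [  0.9 -37.4]
stopface [  89.5 -117.5]
offcut [-41.7 198.1]
penciltip [-50.8   7.7]
pencilend [ -47.9 -138.3]
s end corner fence [115.5 -94.7]
s end near [ 56.8 -95. ]
s tail near [ 50.3 136.9]
s tail fence [115.8 143.9]
s nose [-13.5  85.6]
s tip [  6.7 -38.9]
s pin [ 46.6 -18.4]
```

```bash
cat > go.py <<'E'
import sys
from fit import *
from scipy.spatial.transform import Rotation as Ro
from plant import bot
p=r.x
def state():
    o=bot.get_obs(); R=Ro.from_euler("xyz",o["tcp_rot"]).as_matrix(); t=o["tool_pos"]+22*R[:,1]
    c,s=np.cos(p[2]),np.sin(p[2]); d=t-W(p,(0,0,0)); d[2]=t[2]
    j=np.array([c*d[0]+s*d[1],-s*d[0]+c*d[1],d[2]])
    za=np.degrees(np.arctan2(R[1,2],R[0,2])-p[2])
    return o,R,j,za
def plan(target,zaz):
    """target: fingertip in jig mm; zaz: azimuth of tool z in jig degrees"""
    o,R,j,za=state()
    print("t",round(o["time"],2),"tip jig",j,"zaz",round(za,1),"F",o["contact_force"],"w",round(o["grip_width"],1),"tilt",R[2],"q",o["joint_positions"].round(2))
    c,s=np.cos(p[2]),np.sin(p[2]); a=np.radians(zaz)+p[2]
    z=np.array([np.cos(a),np.sin(a),0]);y=np.array([0,0,-1.]);R2=np.c_[np.cross(y,z),y,z]
    rv=np.degrees(Ro.from_matrix(R.T@R2).as_rotvec())
    d=np.array(target)-j; dw=np.array([c*d[0]-s*d[1],s*d[0]+c*d[1],d[2]])
    print("rot",rv,"shift before turn",R.T@dw,"after turn",R2.T@dw)
if __name__=="__main__":
    a=list(map(float,sys.argv[1:])); plan(a[:3],a[3])
E
python3 go.py 87 175 120 0
```

```text
t 0.9 tip jig [ 90.  737.3 226.7] zaz 33.3 F [-0.7  0.2 -0.6] w 91.5 tilt [ 0. -1.  0.] q [ 1.   0.3  1.5 -0.   1.3 -0.1]
rot [-0.  33.3  0. ] shift before turn [ 468.5  106.7 -310.9] after turn [562.3 106.7  -3. ]
```

>>> send_rows --moves '[[[0,0,0],[0,8.3,0],0],[[0,0,0],[0,8.3,0],0],[[0,0,0],[0,8.3,0],0],[[0,0,0],[0,8.3,0],0],[[45,8,0],[0,0,0],0],[[45,8,0],[0,0,0],0],[[45,8,0],[0,0,0],0],[[45,8,0],[0,0,0],0],[[45,8,0],[0,0,0],0],[[45,8,0],[0,0,0],0],[[45,8,0],[0,0,0],0],[[45,8,0],[0,0,0],0],[[45,8,0],[0,0,0],0],[[45,8,0],[0,0,0],0],[[45,8,0],[0,0,0],0],[[0,0,0],[0,0,0],0]]'

```text
time: 2.9
tool_pos: [482.4, 58.3, 159.2]
tcp_rot: [-1.563, -0.0, -0.992]
contact_force: [-0.5, 1.0, -0.0]
grip_width: 0.4
```

```bash
python3 go.py 87 168 60 0
```

```text
t 2.9 tip jig [ 83.3 227.  137.2] zaz -0.9 F [-0.5  1.  -0. ] w 0.4 tilt [ 0. -1.  0.] q [-0.   0.4  1.8  0.   1.  -0.6]
rot [-0.5 -0.9  0. ] shift before turn [58.9 77.3  4.1] after turn [59.  77.2  3.7]
```

>>> send_rows --moves '[[[27,36,2],[-0.5,-0.9,0],0],[[27,36,2],[0,0,0],0],[[5,10,0],[0,0,0],0],[[0,0,0],[0,0,0],0]]'

```text
time: 3.4
tool_pos: [519.2, 13.1, 77.0]
tcp_rot: [-1.569, -0.0, -0.975]
contact_force: [0.8, -0.2, 1.3]
grip_width: 0.2
```

```bash
python3 go.py 87 168 27 0; python3 - <<'E'
from plant import viewer
import cv2
for c,(y0,y1,x0,x1) in {"top":(170,315,255,415),"side":(200,370,230,435)}.items():
    cv2.imwrite(f"pics/{c}1.png",cv2.resize(viewer.capture(c)[y0:y1,x0:x1],None,fx=3.5,fy=3.5,interpolation=2))
E
```

```text
t 3.4 tip jig [ 88.3 168.9  55. ] zaz 0.0 F [ 0.8 -0.2  1.3] w 0.2 tilt [ 0. -1.  0.] q [-0.1  0.5  1.8  0.   0.8 -0.7]
rot [-0.1  0.   0. ] shift before turn [ 0.9 28.  -1.3] after turn [ 0.9 28.  -1.3]
```

View pics/side1.png

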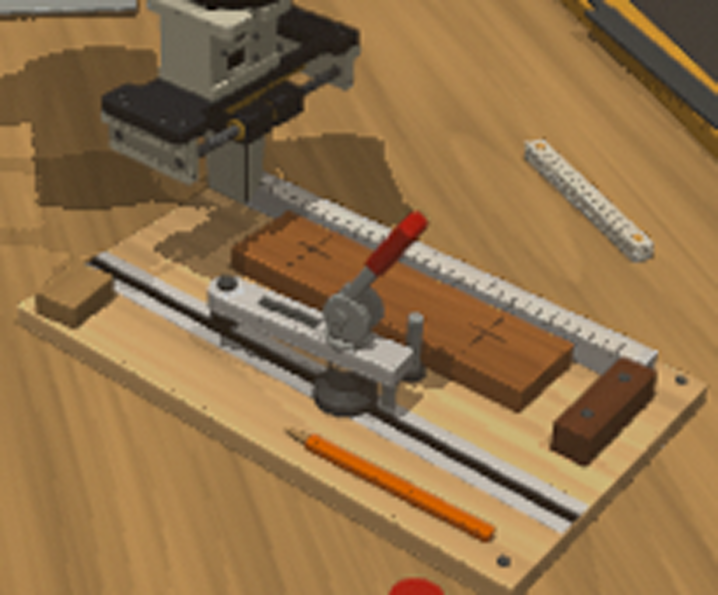

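View pics/top1.png

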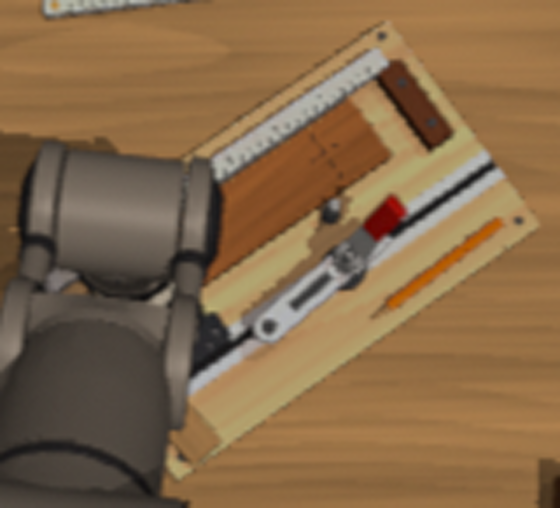

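>>> send_rows --moves '[[[0,15,-1.3],[0,0,0],0],[[0,14,0],[0,0,0],0],[[0,0,0],[0,0,0],0],[[4,0,0],[0,0,0],0],[[4,0,0],[0,0,0],0],[[4,0,0],[0,0,0],0],[[4,0,0],[0,0,0],0],[[4,0,0],[0,0,0],0]]'

```text
time: 4.5
tool_pos: [530.7, -3.5, 49.4]
tcp_rot: [-1.566, -0.003, -0.973]
contact_force: [-0.3, 1.9, -0.8]
grip_width: 0.7
```

```bash
python3 go.py 87 125 27 0
```

```text
t 4.5 tip jig [ 88.5 148.7  27.4] zaz 0.2 F [-0.3  1.9 -0.8] w 0.7 tilt [ 0. -1.  0.] q [-0.1  0.6  1.8  0.   0.8 -0.8]
rot [-0.3  0.2  0.2] shift before turn [23.7  0.5 -1.6] after turn [23.7  0.4 -1.5]
```

>>> send_rows --moves '[[[4,0,-0.5],[0,0,0],0],[[4,0,-0.5],[0,0,0],0],[[4,0,0],[0,0,0],0],[[3,0,0],[0,0,0],0]]'

```text
time: 5.0
tool_pos: [538.6, -17.3, 49.4]
tcp_rot: [-1.566, -0.003, -0.973]
contact_force: [-0.6, 1.5, 0.1]
grip_width: 0.7
```

```bash
python3 go.py 87 125 27 0; python3 - <<'E'
from plant import viewer
import cv2
for c,(y0,y1,x0,x1) in {"side":(200,370,230,435)}.items():
    cv2.imwrite(f"pics/{c}2.png",cv2.resize(viewer.capture(c)[y0:y1,x0:x1],None,fx=3.5,fy=3.5,interpolation=2))
E
```

```text
t 5.0 tip jig [ 87.4 132.8  27.4] zaz 0.2 F [-0.6  1.5  0.1] w 0.7 tilt [ 0. -1.  0.] q [-0.2  0.6  1.7  0.   0.8 -0.8]
rot [-0.3  0.2  0.2] shift before turn [ 7.8  0.5 -0.4] after turn [ 7.8  0.4 -0.4]
```

View pics/side2.png

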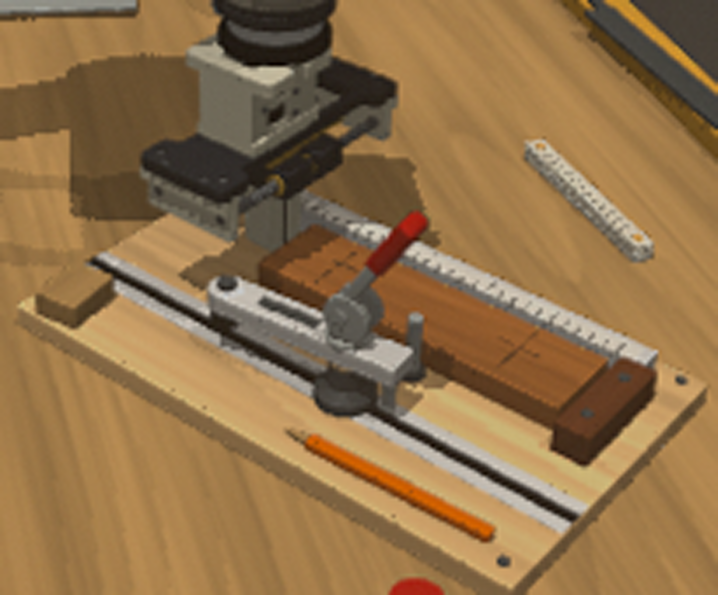

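>>> send_rows --moves '[[[2,0,0],[0,0,0],0],[[2,0,0],[0,0,0],0],[[2,0,0],[0,0,0],0]]'

```text
time: 5.42
tool_pos: [542.1, -22.3, 49.5]
tcp_rot: [-1.566, -0.002, -0.973]
contact_force: [-3.1, 8.7, 4.7]
grip_width: 0.6
```

>>> send_rows --moves '[[[2,0,0],[0,0,0],0],[[2,0,0],[0,0,0],0]]'

```text
time: 5.68
tool_pos: [542.2, -22.5, 49.6]
tcp_rot: [-1.567, 0.005, -0.974]
contact_force: [-4.0, 8.7, 3.5]
grip_width: 0.8
```

```bash
python3 go.py 87 150 27 0; python3 - <<'E'
from plant import viewer
import cv2
for c,(y0,y1,x0,x1) in {"side":(270,340,330,435),"top":(170,260,315,415)}.items():
    cv2.imwrite(f"pics/{c}3.png",cv2.resize(viewer.capture(c)[y0:y1,x0:x1],None,fx=6,fy=6,interpolation=2))
E
```

```text
t 5.67 tip jig [ 87.4 126.7  27.6] zaz 0.1 F [-4.   8.7  3.5] w 0.8 tilt [-0. -1.  0.] q [-0.2  0.6  1.7  0.   0.8 -0.8]
rot [-0.2  0.1 -0.3] shift before turn [-23.3   0.7  -0.3] after turn [-23.3   0.6  -0.4]
```

View pics/side3.png

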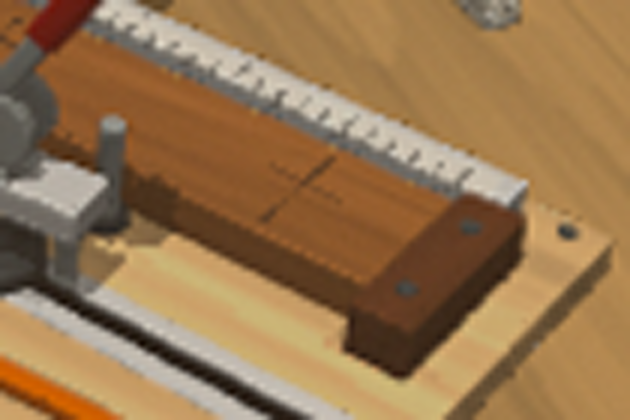

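View pics/top3.png

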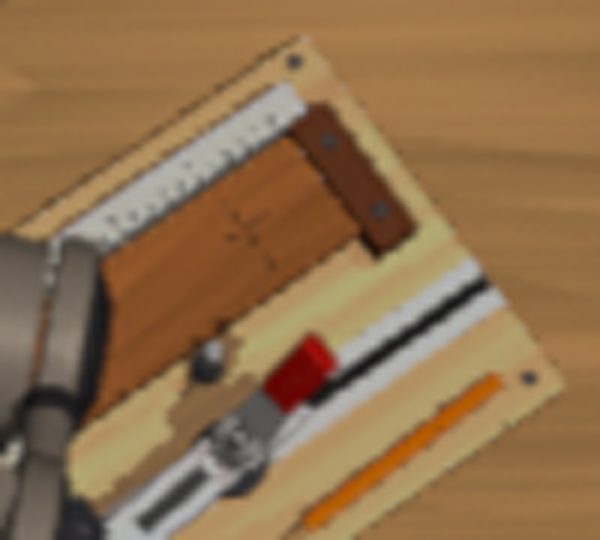

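>>> send_rows --moves '[[[-12,0,0],[0,0,0],0],[[-12,0,0],[0,0,0],0],[[0,-40,0],[0,0,0],0],[[0,-45,0],[0,0,0],0],[[15,0,-36],[0,0,0],0],[[18,0,-36],[0,0,0],0],[[20,0,-36],[0,0,0],0],[[20,0,-36],[0,0,0],0],[[0,0,0],[0,0,0],0]]'

```text
time: 6.9
tool_pos: [448.1, -145.2, 137.4]
tcp_rot: [-1.565, -0.002, -0.969]
contact_force: [0.4, 1.1, 0.9]
grip_width: 0.1
```

```bash
python3 go.py -55 78 48 0;  python3 - <<'E'
from plant import viewer
import cv2
for c,(y0,y1,x0,x1) in {"side":(200,370,230,435)}.items():
    cv2.imwrite(f"pics/{c}4.png",cv2.resize(viewer.capture(c)[y0:y1,x0:x1],None,fx=3.5,fy=3.5,interpolation=2))
E
```

```text
t 6.9 tip jig [-59.3  77.6 115.4] zaz 0.4 F [0.4 1.1 0.9] w 0.1 tilt [ 0. -1.  0.] q [-0.5  0.4  1.8  0.   0.9 -1.1]
rot [-0.3  0.4  0.1] shift before turn [-0.5 67.5  3.9] after turn [-0.4 67.4  4.3]
```

View pics/side4.png

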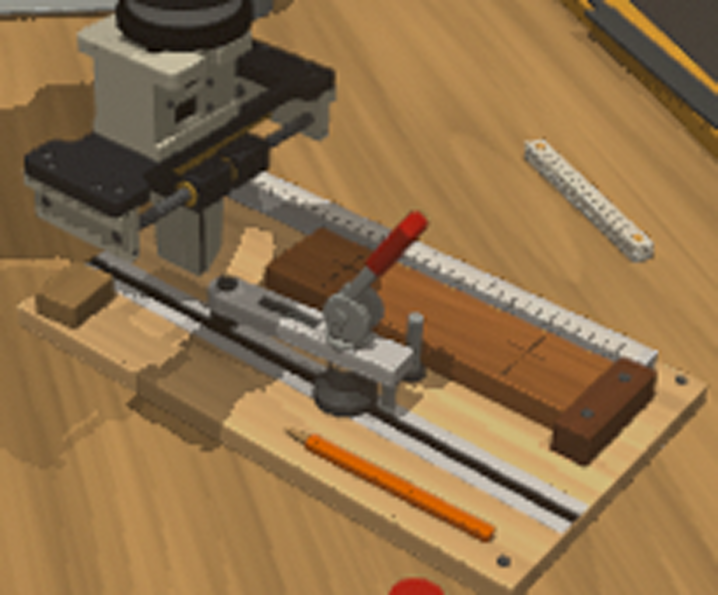

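>>> send_rows --moves '[[[0,30,0],[0,0,0],0],[[0,30,0],[0,-4,0],0],[[0,7,0],[0,-3,0],0],[[0,0,6],[0,0,0],0],[[0,0,6],[0,0,0],0],[[0,0,4],[0,0,0],0]]'

```text
time: 7.7
tool_pos: [464.7, -127.9, 70.1]
tcp_rot: [-1.563, -0.007, -0.839]
contact_force: [-2.2, -1.3, -1.3]
grip_width: 0.2
```

```bash
python3 go.py -40 78 48 5;  python3 - <<'E'
from plant import viewer
import cv2
for c,(y0,y1,x0,x1) in {"side":(200,370,230,435)}.items():
    cv2.imwrite(f"pics/{c}5.png",cv2.resize(viewer.capture(c)[y0:y1,x0:x1],None,fx=3.5,fy=3.5,interpolation=2))
E
```

```text
t 7.7 tip jig [-35.7  82.6  48.1] zaz 7.8 F [-2.2 -1.3 -1.3] w 0.2 tilt [ 0. -1.  0.] q [-0.4  0.5  1.9  0.   0.8 -1.2]
rot [-0.5  2.8  0.4] shift before turn [ 4.   0.1 -4.9] after turn [ 4.2  0.1 -4.7]
```

View pics/side5.png

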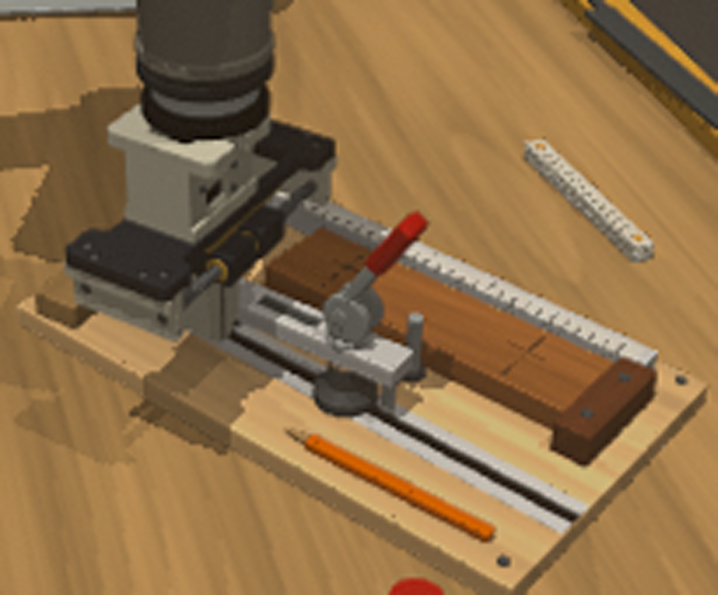

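>>> send_rows --moves '[[[-2.5,0,7.1],[0,5,0],0],[[-2.5,0,7.1],[0,5,0],0],[[-2.5,0,7.1],[0,5,0],0],[[-2.5,0,7.1],[0,5,0],0],[[-2.5,0,7.1],[0,5,0],0],[[-2.5,0,7.1],[0,5,0],0]]'

```text
time: 8.5
tool_pos: [494.3, -94.5, 71.7]
tcp_rot: [-1.563, -0.004, -1.382]
contact_force: [-3.2, -0.8, -0.6]
grip_width: 0.1
```

```bash
python3 go.py 0 85 48 -22;  python3 - <<'E'
from plant import viewer
import cv2
for c,(y0,y1,x0,x1) in {"side":(200,370,230,435)}.items():
    cv2.imwrite(f"pics/{c}6.png",cv2.resize(viewer.capture(c)[y0:y1,x0:x1],None,fx=3.5,fy=3.5,interpolation=2))
E
```

```text
t 8.5 tip jig [ 7.4 93.6 49.7] zaz -23.3 F [-3.2 -0.8 -0.6] w 0.1 tilt [ 0. -1.  0.] q [-0.3  0.5  1.8  0.   0.8 -0.5]
rot [-0.5 -1.3  0.2] shift before turn [10.8  1.7 -3.4] after turn [10.8  1.7 -3.7]
```

View pics/side6.png

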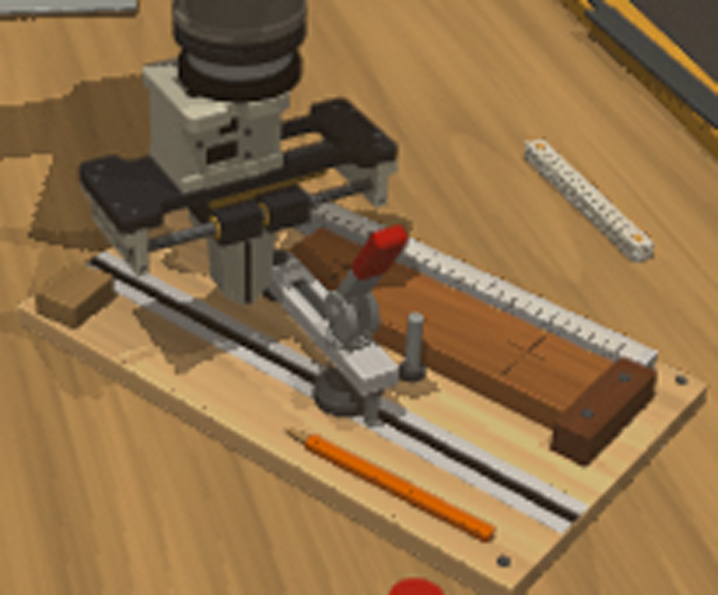

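>>> send_rows --moves '[[[-1,0,7.4],[0,5,0],0],[[-1,0,7.4],[0,5,0],0],[[-1,0,7.4],[0,5,0],0],[[-1,0,7.4],[0,5,0],0],[[-1.5,0,7.4],[0,5,0],0],[[-1.5,0,7.4],[0,5,0],0],[[-1.5,0,7.4],[0,5,0],0]]'

```text
time: 9.43
tool_pos: [542.5, -84.9, 71.8]
tcp_rot: [-1.575, 0.004, -2.006]
contact_force: [-1.2, 3.1, -0.2]
grip_width: 0.3
```

```bash
python3 go.py 80 32 48 -90;  python3 - <<'E'
from plant import viewer
import cv2
for c,(y0,y1,x0,x1) in {"side":(200,370,230,435)}.items():
    cv2.imwrite(f"pics/{c}7.png",cv2.resize(viewer.capture(c)[y0:y1,x0:x1],None,fx=3.5,fy=3.5,interpolation=2))
E
```

```text
t 9.43 tip jig [52.6 74.9 49.8] zaz -59.1 F [-1.2  3.1 -0.2] w 0.3 tilt [-0. -1. -0.] q [-0.3  0.6  1.7  0.   0.9  0.1]
rot [ 0.3 30.9 -0.1] shift before turn [-1.5  1.6 50.9] after turn [-27.4   1.8  42.9]
```

View pics/side7.png

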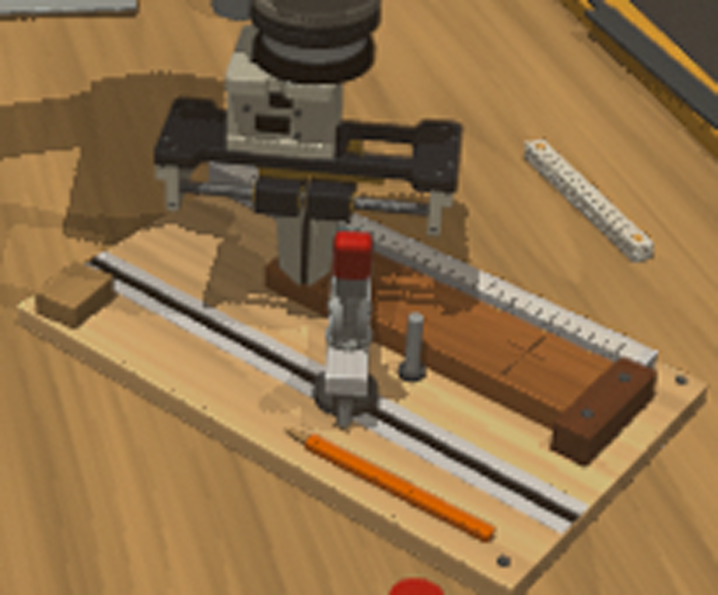

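>>> send_rows --moves '[[[-2,0,8],[0,5,0],0],[[-2,0,8],[0,5,0],0],[[-2,0,8],[0,5,0],0],[[-2,0,8],[0,5,0],0],[[-2.5,0,8],[0,5,0],0]]'

```text
time: 10.1
tool_pos: [580.9, -96.1, 72.0]
tcp_rot: [-1.581, 0.003, -2.447]
contact_force: [-1.0, 1.2, -1.2]
grip_width: 0.6
```

```bash
python3 go.py 80 32 48 -90;  python3 - <<'E'
from plant import viewer
import cv2
for c,(y0,y1,x0,x1) in {"side":(200,370,230,435)}.items():
    cv2.imwrite(f"pics/{c}8.png",cv2.resize(viewer.capture(c)[y0:y1,x0:x1],None,fx=3.5,fy=3.5,interpolation=2))
E
```

```text
t 10.1 tip jig [78.1 44.2 50. ] zaz -84.3 F [-1.   1.2 -1.2] w 0.6 tilt [-0. -1. -0.] q [-0.3  0.6  1.6  0.   0.9  0.6]
rot [ 0.6  5.7 -0.2] shift before turn [-0.6  1.9 12.3] after turn [-1.9  2.  12.2]
```

View pics/side8.png

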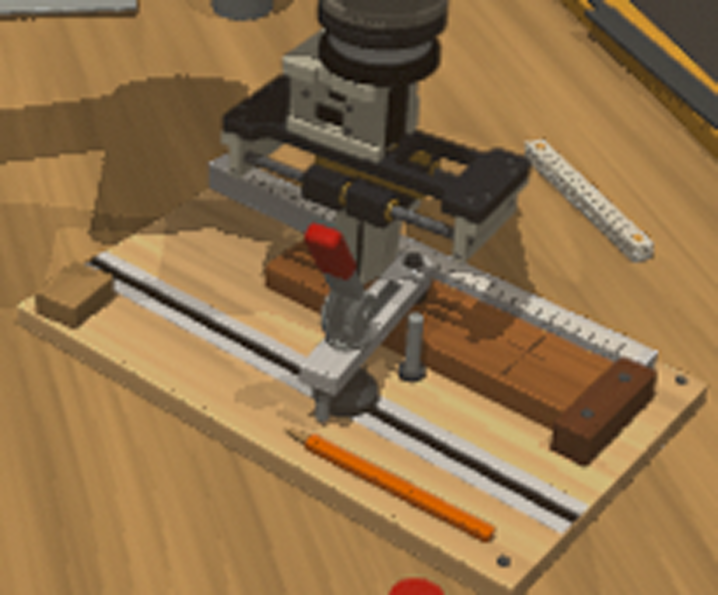

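>>> send_rows --moves '[[[-0.5,1,4],[0,3,0],0],[[-0.5,1,4],[0,2.7,0],0],[[0,0,3],[0,0,0],0],[[0,0,2],[0,0,0],0],[[0,0,2],[0,0,0],0]]'

```text
time: 10.78
tool_pos: [590.9, -105.9, 70.7]
tcp_rot: [-1.583, 0.005, -2.54]
contact_force: [-2.0, 8.4, 1.9]
grip_width: 0.2
```

```bash
python3 go.py 80 32 48 -90;  python3 - <<'E'
from plant import viewer
import cv2
for c,(y0,y1,x0,x1) in {"side":(200,370,230,435)}.items():
    cv2.imwrite(f"pics/{c}9.png",cv2.resize(viewer.capture(c)[y0:y1,x0:x1],None,fx=3.5,fy=3.5,interpolation=2))
E
```

```text
t 10.78 tip jig [81.  30.5 48.7] zaz -89.6 F [-2.   8.4  1.9] w 0.2 tilt [-0. -1. -0.] q [-0.3  0.7  1.5  0.   1.   0.7]
rot [ 0.7  0.4 -0.3] shift before turn [ 1.   0.7 -1.5] after turn [ 1.   0.7 -1.5]
```

View pics/side9.png

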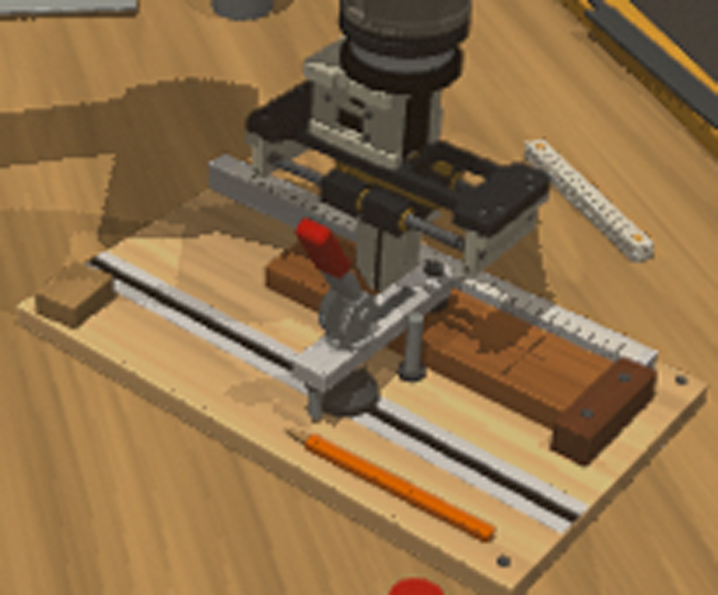

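>>> send_rows --moves '[[[0,0,2],[0,0,0],0],[[0,0,2.5],[0,0,0],0]]'

```text
time: 11.08
tool_pos: [591.1, -106.0, 70.6]
tcp_rot: [-1.591, 0.004, -2.537]
contact_force: [-4.8, 11.0, 6.0]
grip_width: 0.4
```

>>> send_rows --moves '[[[0,0,-15],[0.5,0,0],0],[[0,-5,-15],[0.5,0,0],0],[[-3,-40,0],[0,0,0],0],[[-3,-45,0],[0,0,0],0],[[0,-45,0],[0,0,0],0],[[0,-25,0],[0,0,0],0],[[0,0,0],[0,0,0],0]]'

```text
time: 11.95
tool_pos: [577.4, -78.6, 237.8]
tcp_rot: [-1.567, 0.003, -2.532]
contact_force: [0.5, 0.3, -1.0]
grip_width: 0.5
```

```bash
python3 go.py 15 0 205 -90;  python3 - <<'E'
from fit import *
from plant import viewer,spot_point
import cv2
for c,(y0,y1,x0,x1) in {"side":(200,370,230,435),"top":(170,315,255,415)}.items():
    im=viewer.capture(c)
    cv2.imwrite(f"pics/{c}10.png",cv2.resize(im[y0:y1,x0:x1],None,fx=3.5,fy=3.5,interpolation=2))
    for t in ("lever_tip","strap_nose","stud"): print(c,t,[(d["point"],round(d["conf"],2)) for d in spot_point(c,t)[:2]])
    print("exp tip up",proj(c,W(r.x,(-30,0,172))),"nose",proj(c,W(r.x,(92,0,67))))
E
```

```text
t 11.95 tip jig [ 85.   60.2 215.8] zaz -89.2 F [ 0.5  0.3 -1. ] w 0.5 tilt [-0. -1.  0.] q [-0.3  0.5  1.4 -0.   1.3  0.7]
rot [-0.2  0.8 -0.2] shift before turn [70.9 10.9 59.2] after turn [70.  10.8 60.2]
side lever_tip [([317.6, 267.9], 0.77), ([249.4, 429.9], 0.72)]
side strap_nose [([354.6, 275.6], 0.92)]
side stud [([326.6, 288.3], 0.97)]
exp tip up [322.4 260.9] nose [353.7 276.8]
top lever_tip [([366.3, 250.1], 0.44)]
top strap_nose [([339.4, 218.2], 0.54)]
top stud [([353.0, 242.0], 0.83)]
exp tip up [364.8 245.4] nose [337.2 219.3]
```

View pics/side10.png

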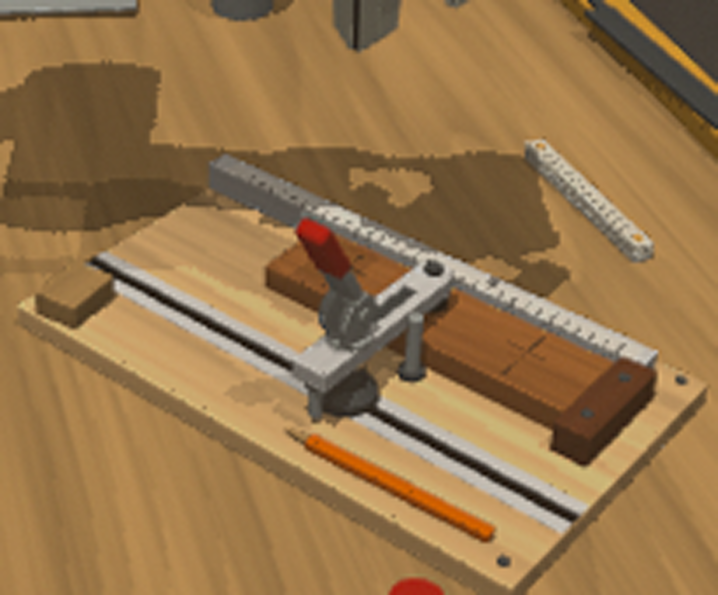

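View pics/top10.png

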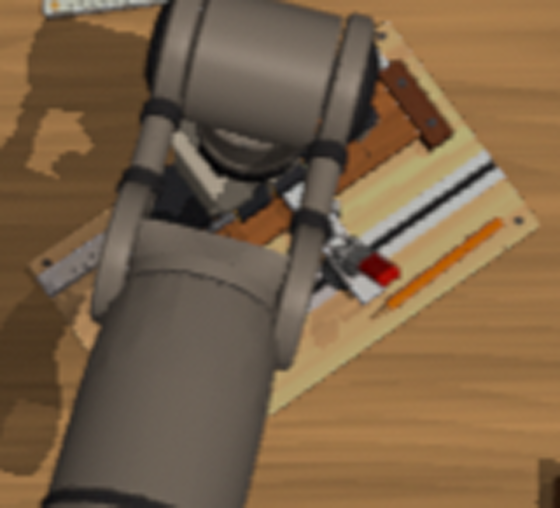

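```bash
python3 - <<'E'
from fit import *
for th in (0,.1,.2,.3):
    a=np.radians(70)-th; X=W(r.x,(-89*np.cos(a),0,88+89*np.sin(a)))
    print(th,proj("side",X),proj("top",X))
X=tri((317.6,267.9),(366.3,250.1)); c,s=np.cos(r.x[2]),np.sin(r.x[2]); d=X[:2]-r.x[:2]; print(c*d[0]+s*d[1],-s*d[0]+c*d[1],X[2])
E
```

```text
0 [322.2 261.1] [364.8 245.6]
0.1 [319.6 264.3] [366.4 248.1]
0.2 [317.1 267.7] [367.9 250.6]
0.3 [314.7 271.4] [369.2 253. ]
-42.412047714265256 1.9874101459372362 160.44104157600938
```

>>> send_rows --moves '[[[25,5,20],[0,0.8,0],0],[[25,5,20],[0,0,0],0],[[22,5,20],[0,0,0],0],[[0,22,0],[0,0,0],0],[[0,22,0],[0,0,0],0],[[0,0,0],[0,0,0],0]]'

```text
time: 13.1
tool_pos: [549.3, -171.1, 170.8]
tcp_rot: [-1.576, -0.004, -2.547]
contact_force: [-0.1, 1.5, 0.6]
grip_width: 0.4
```

```bash
python3 go.py -14 0 153 -90
```

```text
t 13.1 tip jig [  9.7  -0.4 148.8] zaz -90.0 F [-0.1  1.5  0.6] w 0.4 tilt [ 0. -1. -0.] q [-0.4  0.5  1.5 -0.   1.1  0.5]
rot [ 0.3 -0.   0.2] shift before turn [23.7 -4.1 -0.4] after turn [23.7 -4.2 -0.4]
```

>>> send_rows --moves '[[[8,-2,0],[0,0,0],0],[[8,-2,0],[0,0,0],0],[[6,0,0],[0,0,0],0],[[3,1,0],[0,0,0],0],[[4,2,0],[0,0,0],0]]'

```text
time: 13.72
tool_pos: [525.9, -188.1, 175.3]
tcp_rot: [-1.571, 0.001, -2.546]
contact_force: [2.8, 3.7, 0.3]
grip_width: 0.3
```

```bash
python3 go.py -25 0 148 -90; python3 - <<'E'
from plant import viewer
import cv2
for c,(y0,y1,x0,x1) in {"side":(180,350,230,435)}.items():
    cv2.imwrite(f"pics/{c}11.png",cv2.resize(viewer.capture(c)[y0:y1,x0:x1],None,fx=3.5,fy=3.5,interpolation=2))
E
```

```text
t 13.72 tip jig [-19.   -1.4 153.3] zaz -90.0 F [2.8 3.7 0.3] w 0.3 tilt [-0. -1. -0.] q [-0.5  0.5  1.5  0.   1.1  0.5]
rot [ 0.   0.  -0.1] shift before turn [ 6.   5.3 -1.4] after turn [ 6.   5.3 -1.4]
```

View pics/side11.png

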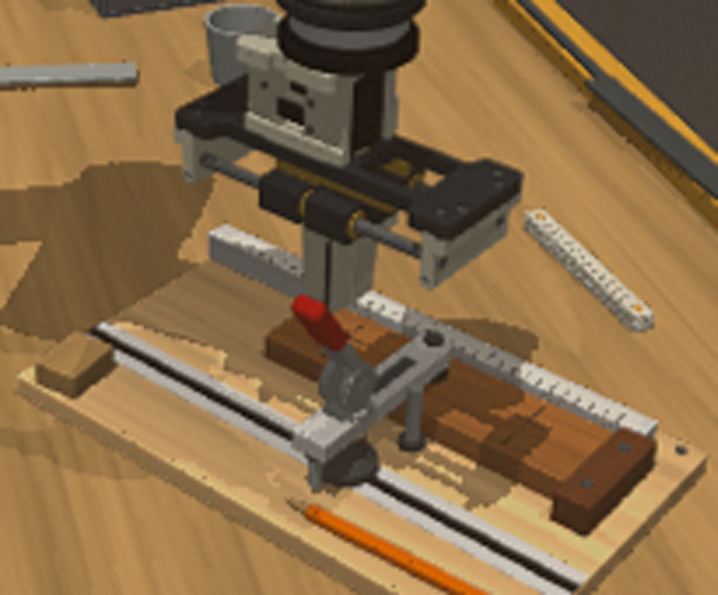

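>>> send_rows --moves '[[[4,3,0],[0,0,0],0],[[4,3,0],[0,0,0],0],[[5,4,0],[0,0,0],0],[[5,4,0],[0,0,0],0]]'

```text
time: 14.28
tool_pos: [509.9, -199.0, 161.7]
tcp_rot: [-1.57, 0.001, -2.545]
contact_force: [1.6, 2.1, 1.2]
grip_width: 0.0
```

```bash
python3 go.py -43 0 132 -90
```

```text
t 14.28 tip jig [-38.4  -1.5 139.7] zaz -89.9 F [1.6 2.1 1.2] w 0.0 tilt [-0. -1.  0.] q [-0.5  0.5  1.6  0.   1.1  0.5]
rot [-0.   0.1 -0. ] shift before turn [ 4.6  7.7 -1.5] after turn [ 4.6  7.7 -1.5]
```

>>> send_rows --moves '[[[4,5,-0.5],[0,0,0],0],[[4,5,-0.5],[0,0,0],0],[[3,6,0],[0,0,0],0],[[3,6,0],[0,0,0],0]]'

```text
time: 14.78
tool_pos: [496.5, -207.8, 138.9]
tcp_rot: [-1.568, -0.001, -2.545]
contact_force: [0.9, 0.8, 5.9]
grip_width: 0.5
```

```bash
python3 go.py -55 0 112 -90; python3 - <<'E'
from plant import viewer
import cv2
for c,(y0,y1,x0,x1) in {"side":(180,350,230,435)}.items():
    cv2.imwrite(f"pics/{c}12.png",cv2.resize(viewer.capture(c)[y0:y1,x0:x1],None,fx=3.5,fy=3.5,interpolation=2))
E
```

```text
t 14.78 tip jig [-54.4  -1.3 116.9] zaz -89.9 F [0.9 0.8 5.9] w 0.5 tilt [ 0. -1.  0.] q [-0.5  0.5  1.6 -0.   1.   0.4]
rot [-0.2  0.1  0. ] shift before turn [ 0.6  4.9 -1.3] after turn [ 0.6  4.9 -1.3]
```

View pics/side12.png

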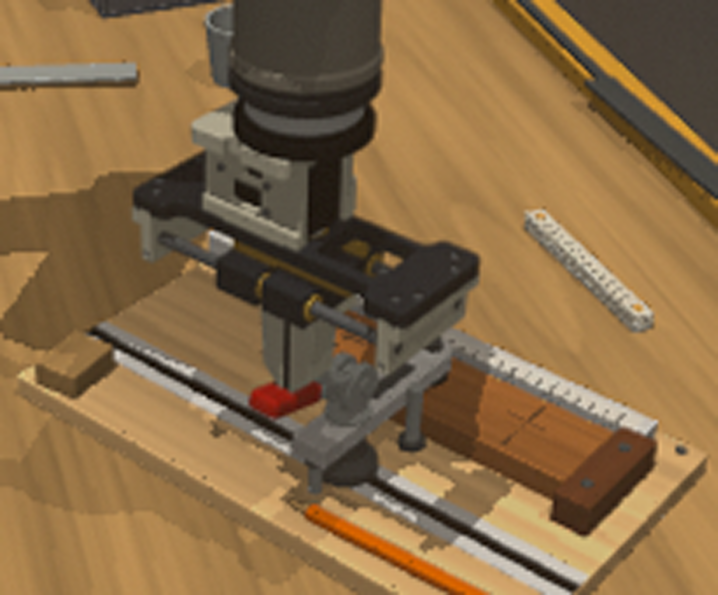

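Lever is almost level under the fingertip; press on until it stalls.

>>> send_rows --moves '[[[1,4,0],[0,0,0],0],[[1,4,0],[0,0,0],0],[[0,4,0],[0,0,0],0]]'

```text
time: 15.2
tool_pos: [493.5, -210.3, 126.7]
tcp_rot: [-1.568, -0.004, -2.545]
contact_force: [-7.7, 2.5, 31.5]
grip_width: 0.2
```

```bash
python3 go.py -57 0 106 -90
```

```text
t 15.2 tip jig [-58.4  -1.7 104.7] zaz -89.9 F [-7.7  2.5 31.5] w 0.2 tilt [ 0. -1.  0.] q [-0.5  0.5  1.7 -0.   1.   0.4]
rot [-0.2  0.1  0.2] shift before turn [-1.4 -1.3 -1.7] after turn [-1.4 -1.3 -1.7]
```

>>> send_rows --moves '[[[0,4,0],[0,0,0],0]]'

```text
time: 15.32
tool_pos: [493.6, -211.0, 126.1]
tcp_rot: [-1.565, -0.004, -2.544]
contact_force: [-10.9, 5.6, 46.3]
grip_width: 0.8
```

```bash
python3 go.py -57 0 106 -90
```

```text
t 15.32 tip jig [-58.7  -2.4 104.1] zaz -89.9 F [-10.9   5.6  46.3] w 0.8 tilt [ 0. -1.  0.] q [-0.5  0.5  1.7 -0.   1.   0.4]
rot [-0.3  0.1  0.2] shift before turn [-1.7 -1.9 -2.3] after turn [-1.7 -1.9 -2.4]
```

Stalled at the end stop. Lift straight off and move away to look.

>>> send_rows --moves '[[[0,-10,0],[0,0,0],0],[[0,-30,0],[0,0,0],0],[[0,-50,0],[0,0,0],0],[[0,-50,-50],[0,0,0],0],[[0,0,-60],[0,0,0],0],[[0,0,-60],[0,0,0],0],[[0,0,-60],[0,0,0],0],[[0,0,-60],[0,0,0],0],[[0,0,-60],[0,0,0],0],[[0,0,0],[0,0,0],0]]'

```text
time: 16.58
tool_pos: [290.5, 80.6, 259.3]
tcp_rot: [-1.572, -0.012, -2.546]
contact_force: [0.7, 0.3, 0.0]
grip_width: 0.6
```

```bash
python3 - <<'E'
from fit import *
from plant import viewer,spot_point,bot
for c,(y0,y1,x0,x1) in {"side":(235,370,230,435),"top":(170,315,255,415)}.items():
    im=viewer.capture(c); cv2.imwrite(f"pics/{c}13f.png",im)
    cv2.imwrite(f"pics/{c}13.png",cv2.resize(im[y0:y1,x0:x1],None,fx=3.9,fy=3.9,interpolation=2))
    for t in ("lever_tip","strap_nose","board_end","stop_face"): print(c,t,[(d["point"],round(d["conf"],2)) for d in spot_point(c,t)[:1]])
    for th in (.9,1.0,1.13):
        a=np.radians(70)-th; print("exp tip",th,proj(c,W(r.x,(-89*np.cos(a),0,88+89*np.sin(a)))))
    print("nose exp",proj(c,W(r.x,(92,0,60))))
o=bot.get_obs(); print(o["time"],o["tool_pos"],o["contact_force"])
E
```

```text
side lever_tip [([350.7, 295.9], 0.75)]
side strap_nose [([353.7, 279.6], 0.68)]
side board_end [([395.3, 313.0], 0.55)]
side stop_face [([397.9, 311.7], 0.67)]
exp tip 0.9 [304.5 295.7]
exp tip 1.0 [303.7 299.7]
exp tip 1.13 [303.1 304.6]
nose exp [353.5 279.3]
top lever_tip [([376.1, 264.5], 0.7)]
top strap_nose [([339.4, 219.1], 0.57)]
top board_end [([366.7, 200.4], 0.89)]
top stop_face [([367.7, 201.4], 0.87)]
exp tip 0.9 [373.6 263.9]
exp tip 1.0 [373.7 264.9]
exp tip 1.13 [373.5 266. ]
nose exp [337.1 219.8]
17.075 [293.6  77.8 259.6] [-0.1 -0.3  0.1]
```

View pics/side13.png

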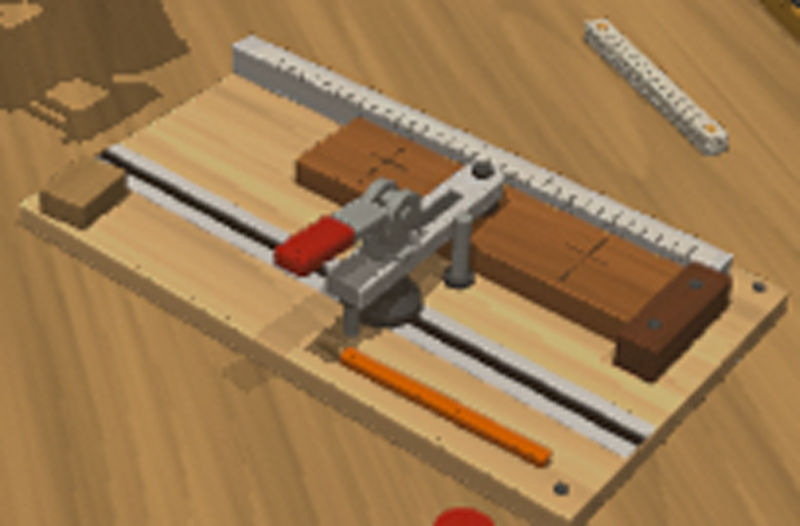

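View pics/top13.png

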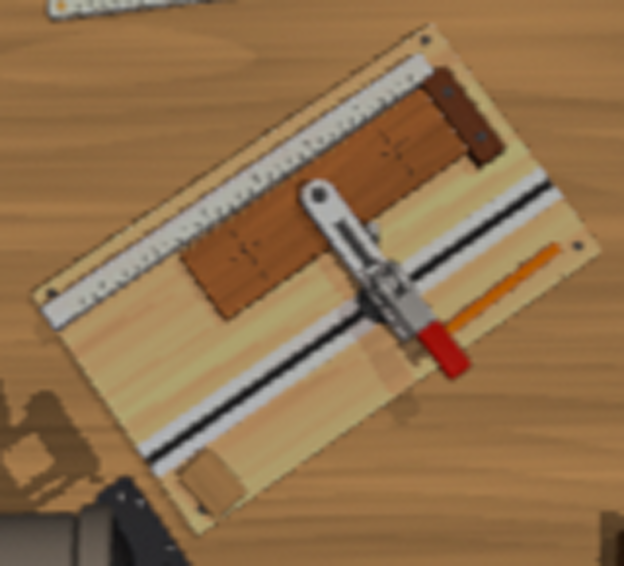

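View pics/top13f.png

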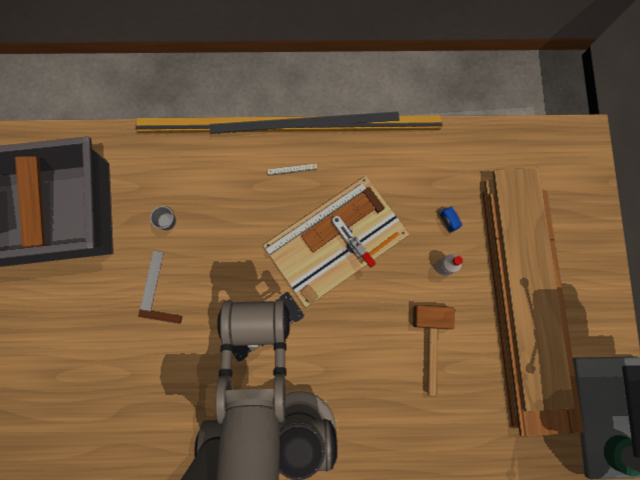

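```bash
python3 -c "
from plant import bot
print(bot.close_job()); print(bot.get_obs()['time'])"
```

```text
the job is handed in; nothing more can be done
None
the job is handed in; nothing more can be done
```

I did the three steps in the order asked, using only pushes, and handed the job in at about 17 s. No verdict was reported.

- **Board:** I pushed it along the fence until its end butted the end stop. It stalled at about 10 N, and neither camera showed a gap at the stop. At the start a gap of roughly 5–7 mm showed between the board and the fence. I pushed straight along the fence and didn't close that gap.
- **Strap:** I swung it over with the back of the closed fingers until it met its pin, where it stalled at 8–13 N. The last pictures show it square across the board, with the nose within about 2 px of the expected place.
- **Lever:** I pressed it down until it stalled. The tip height was 104 mm at about 46 N on the fingertip, against the 106 mm I calculated for the end stop. In the side picture the grip's end is where a fully-down lever should be, and the strap nose is at the lowered height.
- **Other things:** With the arm clear and reading no contact force, the pencil, offcut and other bench items looked unmoved.

Two checks disagreed:
- In the last side picture the network put the lever tip at (351, 296), on the wrong part. I used the picture and the top view instead.
- My jig position came out about 2 mm off along the board, so I relied on the contact forces to judge each stop.

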